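Run a fingertip along the row of perfume testers

TASK

Check that the pumps of the five uncapped testers on the tray move freely: with closed fingertips run along the row in one low pass, beginning at the mirror's end, lightly touching each pump head in turn so that it dips a little but does not spray (it sprays at 7 mm). Go straight from each head to the next without lifting high in between, then move clear so that all the heads have sprung back. Grasp nothing, do not knock the testers or the mirror and card box, and leave the capped flasks and everything else standing where they are.

Things in the scene. Friction and masses are not known exactly. Their poses are not given: they have to be found in the camera images.
- tray: Dark wood display tray with a thin red rim, 216 x 466 mm, its long side along its own y (roughly across the robot's view, turned up to 0.4 rad). Origin: centre of its underside, on the work surface; z up. Inner floor 6 mm, rim 16 mm high. The row of five uncapped testers runs along its y, winding up to 15 mm to either side in x; flasks with caps stand loose before and behind the row.
- mirror: Small round mirror, a 90 mm disc standing upright on a thin stem and foot, 138 mm high, fixed at one end of the tray (198 mm from the tray's middle along tray y, either end). Its face looks along the row. Origin: underside of its foot, on the tray floor. It marks the end where the row begins.
- cardbox: Clear open box, 70 x 36 x 50 mm, with white scent cards standing in it, 87 mm high overall, fixed at the other end of the tray. Origin: centre of its underside.
- tester1: Tester 1 of 5, numbered from the tray's +y end to its -y end, about 62 mm apart: a rectangular 30 x 36 mm glass bottle fixed to the tray, 66 mm high to the shoulder, with a short brass collar and a bare pump head on top. Origin: centre of its underside on the tray floor.
- pump1_top (a point): Middle of the top of tester 1's pump head, 99 mm above the work surface at rest; moves with the head. The head is an aluminium button 22 mm across and 10.5 mm high, its top a flat 8 mm disc with sides sloping down about 33 degrees to its 6 mm high rim, so that a closed fingertip can glide over it a few mm below its resting top.
- pump1 (a joint): How far tester 1's pump head is pressed down, m: 0 at rest, 0.010 at the stop. Springs back by itself: 0.6 N to start it, then 0.3 N per mm. It sprays at 0.007.
- tester2: Tester 2 of 5, numbered from the tray's +y end to its -y end, about 62 mm apart: a round 36 mm glass bottle fixed to the tray, 66 mm high to the shoulder, with a short brass collar and a bare pump head on top. Origin: centre of its underside on the tray floor.
- pump2_top (a point): Middle of the top of tester 2's pump head, 99 mm above the work surface at rest; moves with the head. The head is an aluminium button 22 mm across and 10.5 mm high, its top a flat 8 mm disc with sides sloping down about 33 degrees to its 6 mm high rim, so that a closed fingertip can glide over it a few mm below its resting top.
- pump2 (a joint): How far tester 2's pump head is pressed down, m: 0 at rest, 0.010 at the stop. Springs back by itself: 0.6 N to start it, then 0.3 N per mm. It sprays at 0.007.
- tester3: Tester 3 of 5, numbered from the tray's +y end to its -y end, about 62 mm apart: a rectangular 30 x 36 mm glass bottle fixed to the tray, 66 mm high to the shoulder, with a short brass collar and a bare pump head on top. Origin: centre of its underside on the tray floor.
- pump3_top (a point): Middle of the top of tester 3's pump head, 99 mm above the work surface at rest; moves with the head. The head is an aluminium button 22 mm across and 10.5 mm high, its top a flat 8 mm disc with sides sloping down about 33 degrees to its 6 mm high rim, so that a closed fingertip can glide over it a few mm below its resting top.
- pump3 (a joint): How far tester 3's pump head is pressed down, m: 0 at rest, 0.010 at the stop. Springs back by itself: 0.6 N to start it, then 0.3 N per mm. It sprays at 0.007.
- tester4: Tester 4 of 5, numbered from the tray's +y end to its -y end, about 62 mm apart: a round 36 mm glass bottle fixed to the tray, 66 mm high to the shoulder, with a short brass collar and a bare pump head on top. Origin: centre of its underside on the tray floor.
- pump4_top (a point): Middle of the top of tester 4's pump head, 99 mm above the work surface at rest; moves with the head. The head is an aluminium button 22 mm across and 10.5 mm high, its top a flat 8 mm disc with sides sloping down about 33 degrees to its 6 mm high rim, so that a closed fingertip can glide over it a few mm below its resting top.
- pump4 (a joint): How far tester 4's pump head is pressed down, m: 0 at rest, 0.010 at the stop. Springs back by itself: 0.6 N to start it, then 0.3 N per mm. It sprays at 0.007.
- tester5: Tester 5 of 5, numbered from the tray's +y end to its -y end, about 62 mm apart: a rectangular 30 x 36 mm glass bottle fixed to the tray, 66 mm high to the shoulder, with a short brass collar and a bare pump head on top. Origin: centre of its underside on the tray floor.
- pump5_top (a point): Middle of the top of tester 5's pump head, 99 mm above the work surface at rest; moves with the head. The head is an aluminium button 22 mm across and 10.5 mm high, its top a flat 8 mm disc with sides sloping down about 33 degrees to its 6 mm high rim, so that a closed fingertip can glide over it a few mm below its resting top.
- pump5 (a joint): How far tester 5's pump head is pressed down, m: 0 at rest, 0.010 at the stop. Springs back by itself: 0.6 N to start it, then 0.3 N per mm. It sprays at 0.007.
- flask1: Bystander, loose on the tray some 68 mm before or behind its long midline: square flask 28 x 32 mm, brass ball cap, 66 mm high (below the pump heads). Origin: centre of its underside.
- flask2: Bystander, loose on the tray some 68 mm before or behind its long midline: round flask 32 mm, black cylinder cap, 66 mm high (below the pump heads). Origin: centre of its underside.
- flask3: Bystander, loose on the tray some 68 mm before or behind its long midline: round flask 32 mm, brass ball cap, 66 mm high (below the pump heads). Origin: centre of its underside.
- flask4: Bystander, loose on the tray some 68 mm before or behind its long midline: square flask 28 x 32 mm, black cylinder cap, 66 mm high (below the pump heads). Origin: centre of its underside.
- carton: Bystander: loose upright cardboard carton 60 x 45 x 110 mm, to the left of the tray. Origin: centre of its underside.
- bigbottle: Bystander: loose amber bottle, 60 mm across, 140 mm high, to the right of the tray. Origin: centre of its underside.

How it is judged:
By the outcome, as a careful person would: the job done as asked, in the order asked, and still so for the second after the job is handed in, with the robot touching nothing.
It also fails if it takes over 45 s, if anything falls off the work surface, if the arm or the gripper's body presses on something with over 40 N, if the wrist force passes 120 N, or if a joint passes its speed limit or range.

ROBOT

A 6-joint arm with a two-finger parallel gripper is mounted at the origin on the work surface. World frame = base frame: x ahead of the robot, y to its left, z up, the work surface at z = 0. Lengths are in mm, angles in rad, forces in N, time in s.
With the tool pointing down it reaches from about 400 to 825 mm from the base axis. Payload 7 kg.
Tool frame: the origin (TCP) lies between the finger pads, 19 mm behind the fingertips; this is the grasp point; z points along the fingers, y is the line along which they close (so a half turn about z gives the same grasp; the last joint's range is limited). The gripper opens to 88 mm and grips with 3 to 60 N. Pads are 19 mm wide; open, the fingers measure 130 mm over their backs; the gripper's body (78 mm by 193 mm) begins 47 mm behind the grasp point.
Start: joints at [1.404, 0.359, 0.012, 0, -1.224, -0.288], TCP at [296.521, 606.359, 245.361] pointing down, gripper open.
Joint ranges: [-3.07, 3.07], [-1.43, 2.12], [-1.02, 1.25], [-3.03, 1.67], [-3.05, -0], [-3.03, 3.03]. Speed limits (rad/s): [2.39, 2.39, 3.01, 3.14, 3.14, 3.14].

INTERFACE

Orientations are given as a unit quaternion [x, y, z, w].
In Python, from plant import bot gives the robot as it stands. Calls block until the motion is done:
- bot.move_ptp(position, orientation): joint-space move of the TCP to a pose.
- bot.line_to(position, velocity=150, ori=None): straight line of the TCP; ori=None keeps the orientation; velocity is the mean speed in mm/s.
- bot.move_joints(angles): joint-space move.
- bot.move_gripper(opening, force=None): finger opening in mm; force is the grip in N (None keeps the last); returns when the fingers have stopped.
- bot.pause(seconds).
- bot.solve_ik(position, orientation): joint angles nearest the present ones, or None.
- bot.read_state(): the state.
- bot.camera(name): name is "scene" or "top"; returns the picture (400x640x3 uint8, red, green, blue); there is no depth.
- bot.get_calibration(name): a dict with "fx", "fy", "cx", "cy" (pixels), "view" (4x4, takes a point from world to camera coordinates). Camera axes: x right, y up, looking along -z (the intrinsics and any distortion apply to the point x, -y, -z); pixel columns grow to the right and rows downward; lengths in mm; the calibration is good to about 2 mm. A picture is of the moment at which its call begins. get_calibration takes no time and is no camera call.
A pose or a line that the arm cannot do raises bot.Unreachable and nothing moves.
- bot.close_job(): hands the job in; it is judged then, once.
The state is a dict: "t": time; "joint_pos": joint angles; "qvel": joint speeds; "tau": joint torques, N m; "tcp_pos": TCP position; "eef_rot": TCP orientation; "contact_force": force on the tool from outside, world axes, zero at the start; "moment": the same for the moment, N m; "width": finger opening in mm; "finger_force": force on a finger pad.
Only numpy, scipy, OpenCV 4.12 (cv2) and the standard library are available. Lean on these libraries where they do the work, as an engineer would, in place of code of your own. Each camera call takes 0.05 s, during which the arm holds its last target. There are 200 camera calls.

## Working session

There is one attempt and no reset: what is moved stays moved. The work goes in short steps, each a Python script; the robot and the scene stay as the last script left them, time stands still between calls to the robot, and variables do not carry over. Pictures are saved under pics/ and viewed, at most 10 in all, crops included, and the job is handed in when it is done.

```bash
mkdir -p pics; ls
python3 - <<'E'
from plant import bot
import cv2
for n in("scene","top"):
    cv2.imwrite(f"pics/{n}0.png",bot.camera(n)[...,::-1])
    c=bot.get_calibration(n);print(n,c)
s=bot.read_state();print(s)
E
```

```text
pics
scene {'fx': 447.3917853100512, 'fy': 447.3917853100512, 'cx': 323.76985161241515, 'cy': 198.51888230992412, 'view': array([[ 7.97455983e-01,  6.02993765e-01, -2.15052346e-02,
        -4.60548189e+02],
       [-3.91264360e-01,  5.43919762e-01,  7.42336509e-01,
         1.32311106e+02],
       [ 4.59321409e-01, -5.83566459e-01,  6.69682038e-01,
        -1.51009682e+03],
       [ 0.00000000e+00,  0.00000000e+00,  0.00000000e+00,
         1.00000000e+00]])}
top {'fx': 385.8151299495246, 'fy': 385.8151299495246, 'cx': 317.09017697014343, 'cy': 203.36690126848742, 'view': array([[-1.06343976e-04, -9.99997746e-01,  2.12057938e-03,
        -5.30502533e-01],
       [ 9.86961834e-01,  2.36359429e-04,  1.60954287e-01,
        -5.89339143e+02],
       [-1.60954426e-01,  2.11004743e-03,  9.86959584e-01,
        -1.26497070e+03],
       [ 0.00000000e+00,  0.00000000e+00,  0.00000000e+00,
         1.00000000e+00]])}
{'t': 0.1, 'joint_pos': array([ 1.40411266e+00,  3.59301310e-01,  1.11244587e-02, -3.19503258e-04,
       -1.22408025e+00, -2.88093310e-01]), 'qvel': array([-7.98609439e-05, -1.16966167e-03,  3.28204005e-03,  5.21188150e-04,
       -7.45891746e-05,  4.76676419e-04]), 'tau': array([-1.72953271e-03, -5.84160519e+01,  2.93749934e+01,  7.01548263e+00,
        1.00903594e-02, -5.86464807e-05]), 'tcp_pos': array([296.34297766, 606.00318715, 244.51206867]), 'eef_rot': array([ 9.74245905e-01, -2.25486940e-01, -1.05618185e-04,  7.38155320e-04]), 'contact_force': array([-0.36516122,  0.01166569, -0.40085027]), 'moment': array([0.02172987, 0.00135847, 0.0001333 ]), 'finger_force': 0.0, 'width': 87.43505181380948}
```

View pics/scene0.png

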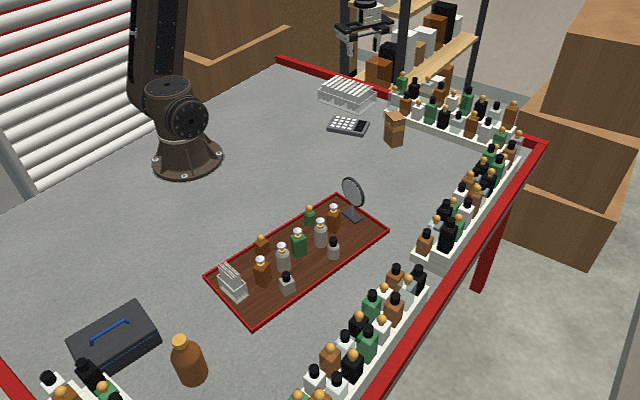

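View pics/top0.png

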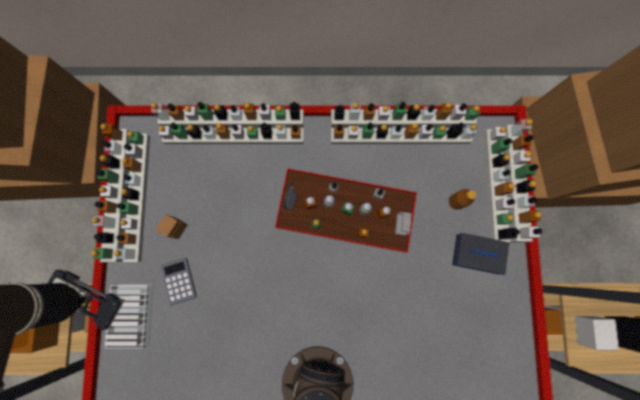

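The mirror stands at the +y end, top view (290,197), and the card box is at (403,222). The pump heads appear near (310,201), (329,201), (347,208), (366,208) and (386,211). I'll zoom in to measure them precisely.

Run:
```python
import cv2
a=cv2.imread("pics/top0.png")[160:260,270:425];b=cv2.imread("pics/scene0.png")[170:335,195:395]
cv2.imwrite("pics/topc.png",cv2.resize(a,None,fx=5,fy=5,interpolation=cv2.INTER_CUBIC))
cv2.imwrite("pics/scenec.png",cv2.resize(b,None,fx=3.6,fy=3.6,interpolation=cv2.INTER_CUBIC))
```

```text
(no output)
```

View pics/topc.png

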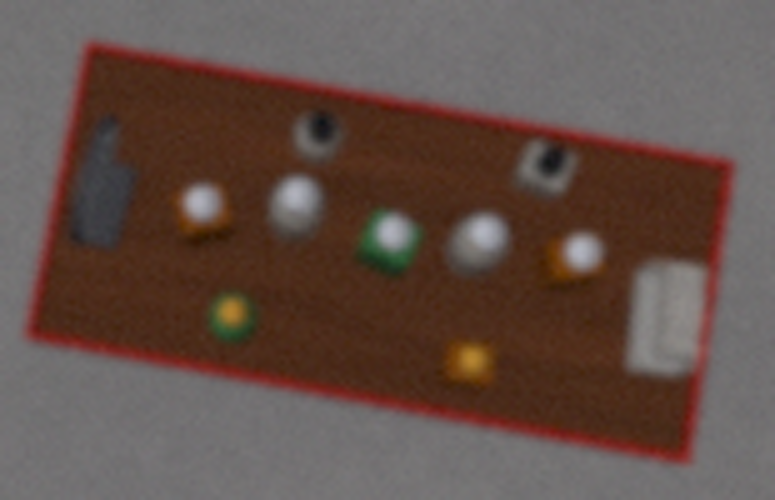

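View pics/scenec.png

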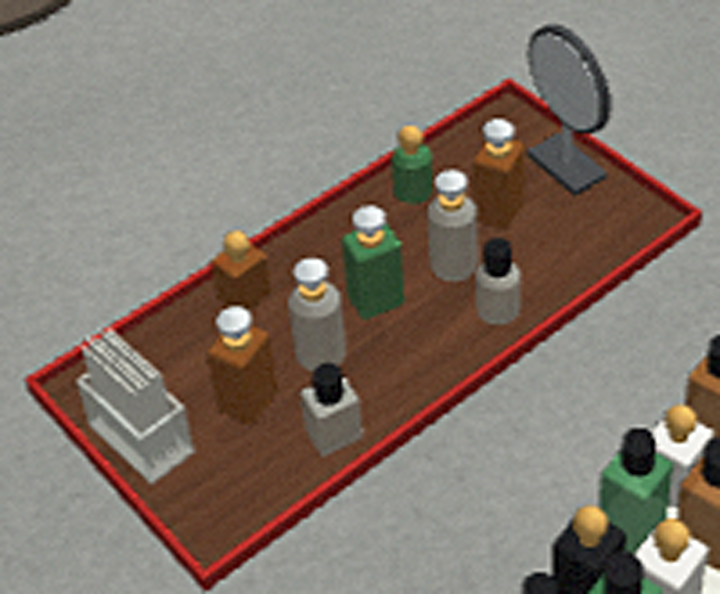

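```bash
cat > meas.py <<'E'
import cv2, numpy as np
from plant import bot
T=(np.array([(202,202),(298,195),(393,233),(487,232),(582,252)])+.5)/5-.5+[270,160]
S=(np.array([(499,130),(451,183),(369,219),(311,271),(234,320)])+.5)/3.6-.5+[195,170]
def cen(im,p,r):
    im=im.astype(float); x0,y0=np.round(p).astype(int); s=np.s_[y0-r:y0+r+1,x0-r:x0+r+1]
    m=im[s].min(2); w=np.clip(m-150,0,None); Y,X=np.mgrid[y0-r:y0+r+1,x0-r:x0+r+1]
    return np.array([(w*X).sum(),(w*Y).sum()])/w.sum(), (w>0).sum()
def P(n):
    c=bot.get_calibration(n); K=np.array([[c['fx'],0,c['cx']],[0,c['fy'],c['cy']],[0,0,1]])
    return K@np.diag([1,-1,-1])@c['view'][:3]
E
python3 - <<'E'
from meas import *
np.set_printoptions(precision=1,suppress=True)
t=cv2.imread("pics/top0.png");s=cv2.imread("pics/scene0.png")
a=[cen(t,p,4) for p in T];b=[cen(s,p,5) for p in S]
print([x[1] for x in a],[x[1] for x in b]);ta=np.array([x[0] for x in a]);sb=np.array([x[0] for x in b])
print(ta-T,sb-S)
X=cv2.triangulatePoints(P("top"),P("scene"),ta.T,sb.T);X=(X[:3]/X[3]).T;print(X)
print(np.linalg.norm(np.diff(X[:,:2],axis=0),axis=1))
d=X[4]-X[0];print("dir",np.arctan2(d[1],d[0]))
# top-only at z=95
M=P("top")
for u in ta:
    A=M[:2]-np.outer(u,M[2]);print(np.linalg.solve(A[:,:2],-(A[:,2]*95+A[:,3])))
# tray corners, top crop pixels, z=16
C=(np.array([(92,45),(733,162),(688,459),(30,336)])+.5)/5-.5+[270,160]
C3=[]
for u in C:
    A=M[:2]-np.outer(u,M[2]);C3.append(np.linalg.solve(A[:,:2],-(A[:,2]*16+A[:,3])))
C3=np.array(C3);print(C3,np.linalg.norm(np.roll(C3,-1,0)-C3,axis=1))
e=C3[1]-C3[0];th=np.arctan2(e[1],e[0])+np.pi/2;print("yaw",th);R=np.array([[np.cos(th),-np.sin(th)],[np.sin(th),np.cos(th)]])
print((X[:,:2]-C3.mean(0))@R)
E
```

```text
[np.int64(14), np.int64(15), np.int64(12), np.int64(18), np.int64(15)] [np.int64(35), np.int64(41), np.int64(43), np.int64(48), np.int64(49)]
[[-0.8 -0.1]
 [-0.7 -0.1]
 [-0.4 -0.2]
 [-0.9  0. ]
 [-0.5 -0.3]] [[ 0.3 -0.5]
 [ 0.4 -0.7]
 [ 0.5 -0.7]
 [ 0.3 -0.5]
 [ 0.4 -0.4]]
[[ 593.6   25.4   92. ]
 [ 598.1  -38.3   91.4]
 [ 573.6 -101.    92. ]
 [ 573.  -161.9   91.6]
 [ 560.9 -224.9   92. ]]
[63.9 67.3 60.9 64.2]
dir -1.7008310805533908
[593.2  25.5]
[597.8 -37.9]
[ 573.1 -100.8]
[ 572.8 -161. ]
[ 560.6 -224.2]
[[ 719.1  102.3]
 [ 635.  -347.9]
 [ 428.2 -308.5]
 [ 512.5  142.6]] [458.  210.4 459.  210.4]
yaw -0.1847352425241937
[[  -4.   129.7]
 [  12.1   67.9]
 [  -0.4    1.8]
 [  10.2  -58.1]
 [   9.8 -122.3]]
```

The five heads triangulate cleanly: about 62 mm apart, matching the expected tray y of ±124, ±62 and 0, and z≈92 against about 95 for the visible centre. That is within calibration. The eye-picked centres sit about 2 mm further along −y than the brightness centroids, so I'll use a compromise. Next I'll approach above head 1.

```bash
cat > path.py <<'E'
from meas import *
np.set_printoptions(precision=2,suppress=True)
H=np.array([[593.6,25.4],[598.1,-38.3],[573.6,-101.],[573.,-161.9],[560.9,-224.9]])+[-.3,-2]
def quat(phi): return [np.cos(phi/2),np.sin(phi/2),0,0]   # tool down, tool x at angle phi
E
python3 - <<'E'
from path import *
c=[]
for phi in(-1.756,1.386):
    q=bot.solve_ik([*H[0],200],quat(phi));print(phi,q)
    if q is not None:c.append((abs(q[5]),phi))
phi=min(c)[1]
open("path.py","a").write(f"PHI={phi}\n")
bot.move_gripper(0)
bot.move_ptp([*H[0],180],quat(phi)); bot.line_to([*H[0],126],100); bot.pause(.3)
s=bot.read_state();print(s['t'],s['tcp_pos']-[*H[0],126],s['eef_rot'],s['contact_force'],s['width'])
for n in("scene","top"):
    im=bot.camera(n)[...,::-1]; cv2.imwrite(f"pics/{n}1.png",im)
cv2.imwrite("pics/c1.png",cv2.resize(cv2.imread("pics/scene1.png")[120:300,240:420],None,fx=3.3,fy=3.3,interpolation=cv2.INTER_CUBIC))
E
```

```text
-1.756 [ 0.37  0.26 -0.24  0.   -1.07 -0.55]
1.386 [ 0.37  0.26 -0.24  0.   -1.07  2.59]
4.8583 [0.24 0.06 0.56] [-0.64  0.77 -0.    0.  ] [-0.07 -0.6   0.45] 0.4323023554725822
```

View pics/c1.png

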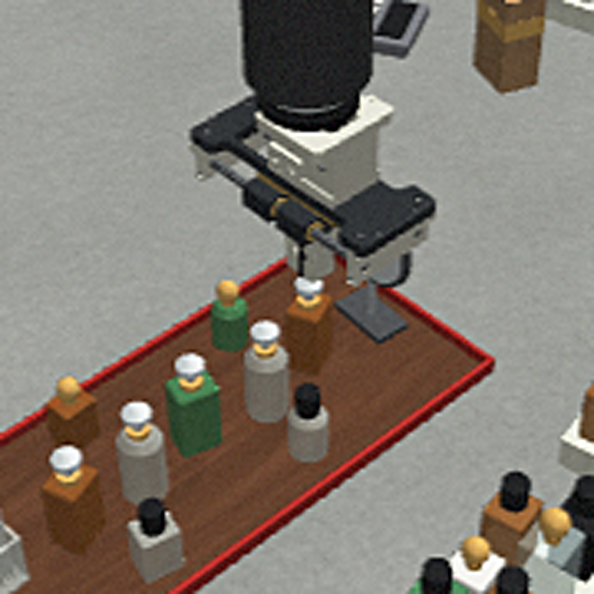

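The closed fingers hang directly over pump 1, about 8 mm above it (crop ≈(310,285)), with the body clear above the mirror. Next I'll feel for the head with small steps.

```bash
cat >> path.py <<'E'
def rd(n=6):
    f=[];z=[]
    for _ in range(n):
        s=bot.read_state();f.append(s['contact_force']);z.append(s['tcp_pos']);bot.pause(.02)
    return np.mean(f,0),np.mean(z,0),np.std(f,0),s['t']
E
python3 - <<'E'
from path import *
f0,p,sd,t=rd(10);print(f0,sd,p,t)
z=121.
while z>=115.:
    bot.line_to([*H[0],z],40);f,p,_,t=rd();print(z,f-f0,p[2],t)
    if f[2]-f0[2]>.7 and z<120:break
    z-=.75
E
```

```text
[ 0.03 -0.01 -0.05] [0.37 0.49 0.44] [593.37  23.4  126.23] 5.1083
121.0 [ 0.05 -0.16  0.14] 120.66899503626682 5.4833
120.25 [-0.04 -0.34  0.09] 120.26864183965783 5.8333
119.5 [ 0.27 -0.16  0.32] 119.47652681111033 6.1833
118.75 [ 0.15 -0.4   0.74] 118.71417688883464 6.5333
```

Run:
```python
from path import *
for z in(117.5,116.5):
    bot.line_to([*H[0],z],40);f,p,sd,t=rd(15);print(z,f,p,t)
```

```text
117.5 [ 0.34 -0.03  0.72] [593.42  23.43 117.58] 7.0333
116.5 [0.25 0.17 1.12] [593.37  23.42 116.53] 7.5333
```

Contact is confirmed at a TCP height of about 118, which puts the head's top at 99 mm as specified; the force matches 0.6 N + 0.3 N/mm. Now I'll slide along the row at a dip of about 2.8 mm.

Run:
```python
from path import *
Z=115.2
bot.line_to([*H[0],Z],20);print(1,*rd(10)[:2])
for i in range(1,5):
    m=(H[i-1]+H[i])/2
    bot.line_to([*m,Z],45);fm=rd(6)[0]
    bot.line_to([*H[i],Z],35);f,p,_,t=rd(10);print(i+1,'gap',fm,'head',f,p,t)
d=(H[4]-H[0]);d/=np.linalg.norm(d)
e=H[4]+32*d
bot.line_to([*e,Z],45);print('end',rd(8)[0])
bot.line_to([*e,230],120);s=bot.read_state();print(s['t'],s['tcp_pos'])
for n in("scene","top"): cv2.imwrite(f"pics/{n}2.png",bot.camera(n)[...,::-1])
cv2.imwrite("pics/c2.png",cv2.resize(cv2.imread("pics/scene2.png")[150:340,190:400],None,fx=3,fy=3,interpolation=cv2.INTER_CUBIC))
```

```text
1 [0.38 0.33 1.32] [593.33  23.41 115.21]
2 gap [ 0.14  0.08 -0.39] head [ 0.28 -0.96  1.44] [597.81 -40.4  115.25] 10.1333
3 gap [0.09 0.36 0.09] head [ 0.21 -1.09  1.46] [ 573.25 -103.1   115.19] 12.4083
4 gap [ 0.1  -0.4  -0.05] head [-0.12 -1.09  1.52] [ 572.7  -164.01  115.27] 14.5167
5 gap [-0.16  0.18  0.07] head [-0.07 -1.48  1.63] [ 560.59 -226.99  115.26] 16.7167
end [-0.27  0.14  0.19]
18.8333 [ 555.98 -258.45  229.06]
```

View pics/c2.png

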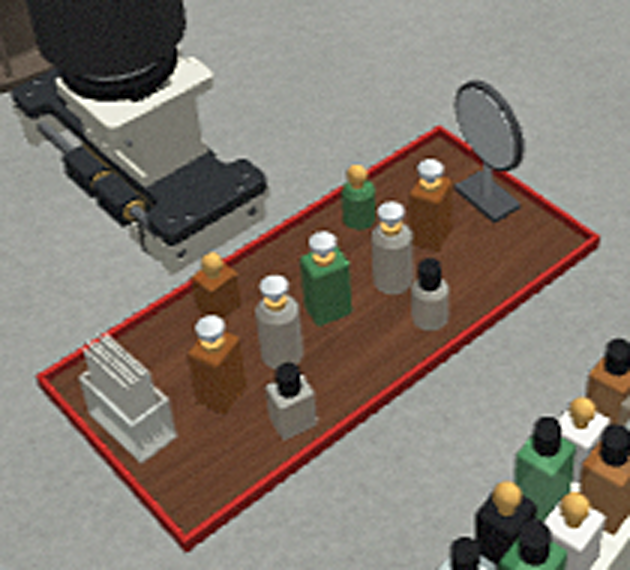

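All five heads read 1.3–1.6 N (about 2.8 mm dip) and the gaps about 0. In the picture the heads are back up and everything stands where it was.

```bash
python3 -c "
from plant import bot
bot.pause(.5);print(bot.close_job())"
```

```text
the job is handed in; nothing more can be done
None
```

I touched all five pump heads in order from the mirror end in one low pass, each dipping about 3 mm (estimated from 1.3–1.6 N of contact force, well short of the 7 mm spray point); the last picture showed them sprung back and nothing else visibly moved, and I handed the job in about 19 s into the 45 s.

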